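Put the worktop organiser back in order

TASK

The worktop organiser was filled wrongly: swap the tall pepper mill and the short salt shaker, so that the shaker stands in the front bay and the mill, which hides it now, in the back bay, and swap the peeler and the can opener, so that the peeler lies in the right-hand wide tray, nearer the chopping board, and the opener in the left-hand one; park one of each pair on any free spot meanwhile. Put away too what lies loose to the left of the organiser: the fork in the long narrow tray at the right edge, the teaspoon across in the short tray at the front (either way round), the spice jar upright in the middle bay. Every utensil lies flat on its tray's floor, the fork, peeler and opener with the handle towards the robot; knock over none of the standing things and leave the food and the cup behind and beside it alone.

Things in the scene. Friction and masses are not known exactly. Their poses are not given: they have to be found in the camera images.
- organiser: Wooden worktop organiser, 256 (x, front to back) x 302 (y) mm, fixed. Origin: centre of its underside; x points to its back (away from the robot), y to its left. Floor 6 mm thick. Three bays in a row along its left edge, inside 74 x 70 mm, rim 34 mm above the worktop; trays to the right, rim 24 mm. The walls have finger notches down to the floor.
- bay_front (a point): Centre of the front bay's floor (nearest the robot), at organiser (-83, 108, 6) mm. Free inside 74 x 70 mm.
- bay_middle (a point): Centre of the middle bay's floor, at organiser (0, 108, 6) mm. Empty at the start. The worktop left of the organiser (world x 0.36 to 0.6, y up to 0.12) bears only the loose things and is free once they are put away.
- bay_back (a point): Centre of the back bay's floor, at organiser (83, 108, 6) mm. Behind and to the left of it stands a kitchen scale: round pan 212 mm wide, centre near world (0.74, -0.02), rim 126 mm high.
- tray_left_wide (a point): Centre of the floor of the left-hand wide tray (beside the bays), at organiser (24, 23, 6) mm; inside 192 (x) x 84 (y) mm. Left wall whole and 34 mm high; right wall open (finger notch) from organiser x = -10 to 58 mm.
- tray_right_wide (a point): Centre of the floor of the right-hand wide tray, at organiser (24, -60, 6) mm; inside 192 (x) x 70 (y) mm. Its walls have finger notches from organiser x = -10 to 58 mm.
- tray_long_narrow (a point): In the long narrow tray along the right edge: on its centre line, 10 mm behind its middle, at organiser (10, -122, 6) mm. The tray is 240 (x, from -120 to 120) x 42 (y) mm inside; both walls have finger notches from organiser x = -30 to 58 mm.
- tray_short (a point): Centre of the floor of the short tray that lies across at the front, at organiser (-99, -15, 6) mm; inside 42 (x) x 160 (y) mm. Front and rear wall have finger notches from organiser y = -49 to 19 mm.
- pepper_mill: Turned wooden pepper mill, 139 mm high, foot 54 mm, waist 41 mm at 93 mm, round head 48 mm wide at 107 to 113 mm above its foot; 0.22 kg. Origin: centre of its underside, z up. Starts in the front bay.
- shaker: Salt shaker of glass with a grey cap, 90 mm high, 44 mm wide at 30 mm, tapering to 34 mm at its cap (66 to 78 mm up); 0.1 kg. Origin: centre of its underside, z up. Starts in the back bay.
- spice_jar: Spice jar with a red cap, 106 mm high, 45 mm wide, cap from 85 mm up; 0.11 kg. Origin: centre of its underside, z up. Starts upright on the worktop, left, in front of the scale. May be absent.
- peeler: Black-handled Y peeler, 172 mm long, 17 mm thick. Origin: under its middle, z up; the head (50 mm wide) points along its -y, from y = -90 to -34 mm; the handle (20 mm wide) reaches from y = -32 to 86 mm. Starts in the left-hand wide tray.
- peeler_head (a point): Middle of the peeler's blade end, at (0, -65, 6) mm of the peeler.
- can_opener: Blue-handled can opener, 174 mm long (its x), 41 mm wide, acts as a bar 12 mm thick. Origin: under its middle, z up; its steel head points along +x. Starts in the right-hand wide tray.
- can_opener_head (a point): Steel head of the can opener, at (65, 0, 6) mm of it.
- fork: Table fork, 206 mm long (its x), acts as a bar 28 mm wide and 6 mm thick. Origin: under its middle, z up; tines point along +x. Starts on the worktop to the left of the organiser, beside the teaspoon, tines about towards the robot. May be absent.
- fork_head (a point): Root of the fork's tines, at (60, 0, 3) mm of it.
- teaspoon: Teaspoon, 139 mm long (its x), acts as a bar 30 mm wide and 6 mm thick. Origin: under its middle, z up; bowl towards +x. Starts on the worktop to the left of the organiser, beside the fork, bowl about away from the robot. May be absent.
- sardine_tin: Flat fish tin, 63 x 105 x 24 mm, right of the organiser. Bystander, origin under its middle.
- garlic: Garlic bulb, 60 mm, behind the organiser. Bystander, origin under its middle.
- espresso_cup: Cream espresso cup, 59 mm wide, 55 mm high, behind the organiser. Bystander, origin under its middle.

How it is judged:
At the end, for the whole second after the job is handed in: Shaker, jar and mill upright (0.12 rad) on the floors of the front, middle and back bay; peeler, opener, fork and teaspoon flat on their trays' floors (6 mm, 0.12 rad), along the tray within 0.3 rad, centred within 20 to 35 mm, heads of the first three to the back; all at rest (horizontal distance between shaker and bay_front below 0.026 m and z of shaker in the frame of bay_front between -0.005 and 0.007 m and angle between each of shaker, pepper_mill, spice_jar, peeler, can_opener, fork, teaspoon's own z axis and vertical below 0.12 rad and linear speed of each of shaker, pepper_mill, spice_jar, peeler, can_opener, fork, teaspoon below 0.03 m/s and horizontal distance between pepper_mill and bay_back below 0.026 m and z of pepper_mill in the frame of bay_back between -0.005 and 0.007 m and horizontal distance between spice_jar and bay_middle below 0.026 m and z of spice_jar in the frame of bay_middle between -0.005 and 0.007 m and x of peeler in the frame of tray_right_wide between -0.02 and 0.02 m and y of peeler in the frame of tray_right_wide between -0.03 and 0.03 m and z of peeler in the frame of tray_right_wide between -0.005 and 0.006 m and angle between the y axis of peeler and the x axis of organiser, either way round below 0.3 rad and x of peeler_head in the frame of tray_right_wide above 0.02 m and x of can_opener in the frame of tray_left_wide between -0.02 and 0.02 m and y of can_opener in the frame of tray_left_wide between -0.03 and 0.03 m and z of can_opener in the frame of tray_left_wide between -0.005 and 0.006 m and angle between the x axis of each of can_opener, fork and the x axis of organiser, either way round below 0.3 rad and x of can_opener_head in the frame of tray_left_wide above 0.02 m and x of fork in the frame of tray_long_narrow between -0.035 and 0.035 m and y of fork in the frame of tray_long_narrow between -0.02 and 0.02 m and z of fork in the frame of tray_long_narrow between -0.005 and 0.006 m and x of fork_head in the frame of tray_long_narrow above 0.02 m and x of teaspoon in the frame of tray_short between -0.02 and 0.02 m and y of teaspoon in the frame of tray_short between -0.03 and 0.03 m and z of teaspoon in the frame of tray_short between -0.005 and 0.006 m and angle between the x axis of teaspoon and the y axis of organiser, either way round below 0.3 rad); the robot touches nothing.
It fails at once if the mill, the shaker or the spice jar is knocked over (angle between any of pepper_mill, shaker, spice_jar's own z axis and vertical above 0.8 rad).
It fails at once if the sardine tin, garlic or espresso cup is shifted by more than 30 mm (distance of any of sardine_tin, garlic, espresso_cup from where it was at the start of the episode above 0.03 m).
Of fork, teaspoon, spice_jar only 2 to 3 are there at a start; the rules pass over those that are not, and their reading is None.
At some moment in a run one of fork, teaspoon, can_opener may be knocked a few centimetres aside while the robot is not near it.
It also fails if it takes over 200 s, if anything falls off the work surface, if the arm or the gripper's body presses on something with over 40 N, if the wrist force passes 120 N, or if a joint passes its speed limit or range.

ROBOT

A 6-joint arm with a two-finger parallel gripper is mounted at the origin on a cart in front of the work surface, level with it; the furniture and walls round the work are solid. World frame = base frame: x ahead of the robot, y to its left, z up, the work surface at z = 0. Lengths are in m, angles in rad, forces in N, time in s.
With the tool pointing down it reaches from about 0.3 to 0.75 m from the base axis. Payload 8.5 kg.
Tool frame: the origin (TCP) lies between the finger pads; the fingertips stand robot.tips_ahead ahead of it and the grasp point (between the pads) lies 6 mm ahead of it (robot.tips_ahead is the distance from the TCP to the fingertips, in m); z points along the fingers, y is the line along which they close (so a half turn about z gives the same grasp; the last joint's range is limited). The gripper opens to 85 mm and grips with 20 to 120 N. Pads are 22 mm wide; open, the fingers measure 114 mm over their backs; the gripper's body (76 mm by 85 mm) begins 54 mm behind the grasp point. The pads swing forward as they close: fully open they stand 13 mm farther back than shut.
Start: joints at [-1.463, 0.381, 1.297, -0, 1.464, -0.215], TCP at [0.174, -0.522, 0.256] pointing down, gripper open.
Joint ranges: [-3.11, 3.11], [-0.89, 2.33], [0.22, 2.48], [-1.42, 4.56], [0.17, 2.85], [-2.88, 2.88]. Speed limits (rad/s): [2.39, 2.39, 3.14, 3.14, 3.14, 3.14].

INTERFACE

Orientations are given as a rotation vector (axis times angle).
In Python, from cell import robot, camrig, command_gripper gives the robot as it stands (robot), with the cameras (camrig) and the gripper as plain functions. Calls block until the motion is done:
- robot.move_to(position, orientation): joint-space move of the TCP to a pose.
- robot.servo_line(position, feed=0.15, orientation=None, until_force=None): straight line of the TCP; orientation=None keeps the orientation; feed is the mean speed in m/s. With until_force (N) it stops when the force on the tool has changed by that much, and returns True; else False.
- robot.move_j(angles): joint-space move.
- command_gripper(opening): opening from 0.0 (shut) to 1.0 (fully open); the grip force is fixed at half the most; returns when the fingers have stopped.
- robot.wait(seconds).
- robot.ik(position, orientation): joint angles nearest the present ones, or None.
- robot.observe(): the state.
- camrig.snapshot(name): name is "scene" or "side" or "wrist"; returns the picture (384x512x3 uint8, blue, green, red); there is no depth.
- camrig.camera_info(name): a dict with "fx", "fy", "cx", "cy" (pixels), "extrinsics" (4x4, takes a point from camera to world coordinates). Camera axes: x right, y down, z forward; pixel columns grow to the right and rows downward; lengths in m; the calibration is good to about 2 mm. A picture is of the moment at which its call begins: read the wrist's pose just before it. camera_info takes no time and is no camera call; for the wrist camera it gives the pose at the moment of the call.
A pose or a line that the arm cannot do raises robot.Unreachable and nothing moves.
- robot.hand_in(): hands the job in; it is judged then, once.
The state is a dict: "t": time; "joint_positions": joint angles; "qd": joint speeds; "joint_efforts": joint torques, N m; "tool_pos": TCP position; "ee_rot": TCP orientation; "ft_force": force on the tool from outside, world axes, zero at the start; "ft_torque": the same for the moment, N m; "grip_width": opening from 0.0 (shut) to 1.0 (fully open); "grip_force": force on a finger pad.
Only numpy, scipy, OpenCV 4.12 (cv2) and the standard library are available. Lean on these libraries where they do the work, as an engineer would, in place of code of your own. Each camera call takes 0.05 s, during which the arm holds its last target. There are 200 camera calls.

## Working session

There is one attempt and no reset: what is moved stays moved. The work goes in short steps, each a Python script; the robot and the scene stay as the last script left them, time stands still between calls to the robot, and variables do not carry over. Pictures are saved under pics/ and viewed, at most 14 in all, crops included, and the job is handed in when it is done.

```bash
ls; mkdir -p pics; python3 - <<'E'
from cell import robot, camrig, command_gripper
import cv2,numpy as np
o=robot.observe();print({k:np.round(v,3) for k,v in o.items()},robot.tips_ahead)
for n in("scene","side"):
    cv2.imwrite(f"pics/{n}0.png",cv2.resize(camrig.snapshot(n),(800,600),interpolation=cv2.INTER_CUBIC))
    c=camrig.camera_info(n);print(n,c["fx"],c["cx"],c["cy"],np.round(c["extrinsics"],3).tolist())
E
```

```text
cell.py
pics
{'t': np.float64(0.0), 'joint_positions': array([-1.463,  0.381,  1.298,  0.   ,  1.464, -0.215]), 'qd': array([-0.001,  0.002, -0.001, -0.   , -0.001, -0.001]), 'joint_efforts': array([ 0.0000e+00, -4.4847e+01, -2.3128e+01, -0.0000e+00,  5.0000e-03,
       -0.0000e+00]), 'tool_pos': array([ 0.174, -0.521,  0.256]), 'ee_rot': array([-3.099, -0.505, -0.   ]), 'ft_force': array([0.517, 0.124, 0.41 ]), 'ft_torque': array([ 0.022, -0.01 , -0.049]), 'grip_force': np.float64(0.0), 'grip_width': np.float64(1.001)} 0.025
scene 444.02776783979823 250.94262279347677 200.60519509025116 [[-0.789, -0.293, 0.54, -0.14], [-0.614, 0.405, -0.677, 0.631], [-0.02, -0.866, -0.5, 0.717], [0.0, 0.0, 0.0, 1.0]]
side 463.99488057081373 247.69240267600554 183.21626599467317 [[0.814, -0.226, 0.535, -0.206], [-0.581, -0.343, 0.738, -1.271], [0.017, -0.912, -0.41, 0.621], [0.0, 0.0, 0.0, 1.0]]
```

View pics/scene0.png

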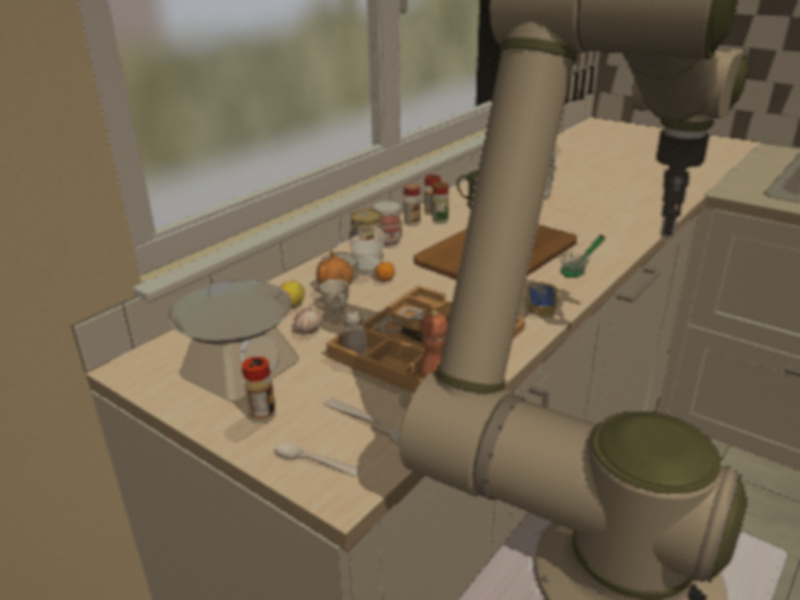

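View pics/side0.png

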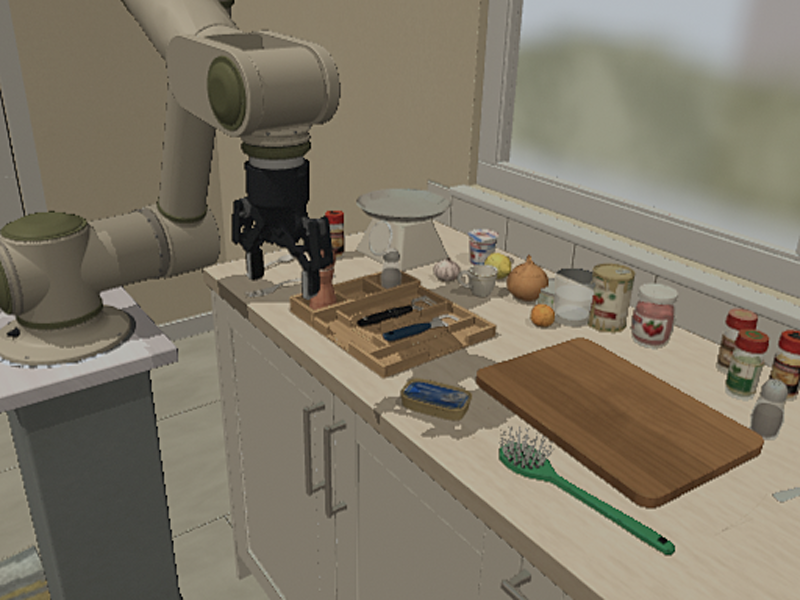

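```bash
cat > h.py <<'E'
from cell import robot, camrig, command_gripper
import cv2, numpy as np
from scipy.spatial.transform import Rotation as R
def ori(a):  # tool down; a = angle of tool x in world
    return (R.from_euler('z',a)*R.from_euler('x',np.pi)).as_rotvec()
def pix(c,P):
    E=np.array(c["extrinsics"]); p=(np.atleast_2d(P)-E[:3,3])@E[:3,:3]
    return np.c_[c["fx"]*p[:,0]/p[:,2]+c["cx"], c["fy"]*p[:,1]/p[:,2]+c["cy"]]
def ray(c,uv,z):
    E=np.array(c["extrinsics"]); uv=np.atleast_2d(uv).astype(float)
    d=np.c_[(uv[:,0]-c["cx"])/c["fx"],(uv[:,1]-c["cy"])/c["fy"],np.ones(len(uv))]@E[:3,:3].T
    z=np.broadcast_to(z,len(uv)); s=(z-E[2,3])/d[:,2]
    return E[:3,3]+d*s[:,None]
def shot(name,tag):
    import json
    c=camrig.camera_info(name); im=camrig.snapshot(name)
    cv2.imwrite(f"pics/{tag}_raw.png",im)
    cv2.imwrite(f"pics/{tag}.png",cv2.resize(im,(800,600),interpolation=cv2.INTER_CUBIC))
    json.dump({k:(np.array(c[k]).tolist()) for k in("fx","fy","cx","cy","extrinsics")},open(f"pics/{tag}.json","w"))
    return c,im
def cam(tag):
    import json; return json.load(open(f"pics/{tag}.json"))
E
python3 - <<'E'
from h import *
for a in (0,np.pi/2,-np.pi/2):
  for z in (.5,.45,.4,.35):
    q=robot.ik([.42,-.15,z],ori(a)); print(a,z,None if q is None else np.round(q,2))
robot.move_to([.174,-.521,.35],robot.observe()["ee_rot"])
for z in (.45,.4,.35):
  try: robot.move_to([.40,-.13,z],ori(0)); break
  except robot.Unreachable: print("no",z)
c,_=shot("wrist","w1"); print(np.round(c["extrinsics"],3),c["fx"]); print(ray(c,[[0,0],[511,0],[511,383],[0,383]],0).round(3))
print(robot.observe()["t"])
E
```

```text
0 0.5 [-0.61  0.13  0.96 -0.    2.05  0.96]
0 0.45 [-0.61  0.12  1.11 -0.    1.91  0.96]
0 0.4 [-0.61  0.12  1.25 -0.    1.77  0.96]
0 0.35 [-0.61  0.14  1.37 -0.    1.64  0.96]
1.5707963267948966 0.5 [-0.61  0.13  0.96  0.    2.05 -0.61]
1.5707963267948966 0.45 [-0.61  0.12  1.11  0.    1.91 -0.61]
1.5707963267948966 0.4 [-0.61  0.12  1.25  0.    1.77 -0.61]
1.5707963267948966 0.35 [-0.61  0.14  1.37  0.    1.64 -0.61]
-1.5707963267948966 0.5 [-0.61  0.13  0.96 -0.    2.05  2.53]
-1.5707963267948966 0.45 [-0.61  0.12  1.11 -0.    1.91  2.53]
-1.5707963267948966 0.4 [-0.61  0.12  1.25 -0.    1.77  2.53]
-1.5707963267948966 0.35 [-0.61  0.14  1.37 -0.    1.64  2.53]
[[-0.001 -0.962 -0.272  0.468]
 [-1.     0.001 -0.    -0.13 ]
 [ 0.001  0.272 -0.962  0.566]
 [ 0.     0.     0.     1.   ]] 332.0295268321964
[[ 0.62   0.253  0.   ]
 [ 0.62  -0.521  0.   ]
 [-0.097 -0.671  0.   ]
 [-0.095  0.402  0.   ]]
2.3
```

```bash
python3 - <<'E'
from h import *
for x,z in ((.52,.42),(.5,.38),(.47,.4)):
  try: robot.move_to([x,-.12,z],ori(0)); print(x,z);break
  except robot.Unreachable: print("no",x,z)
c,_=shot("wrist","w2"); print(ray(c,[[0,0],[511,0],[511,383],[0,383]],0).round(3))
print(robot.observe()["t"])
E
```

```text
0.52 0.42
[[ 0.732  0.243  0.   ]
 [ 0.732 -0.49   0.   ]
 [ 0.054 -0.632  0.   ]
 [ 0.055  0.384  0.   ]]
2.9167
```

View pics/w2.png

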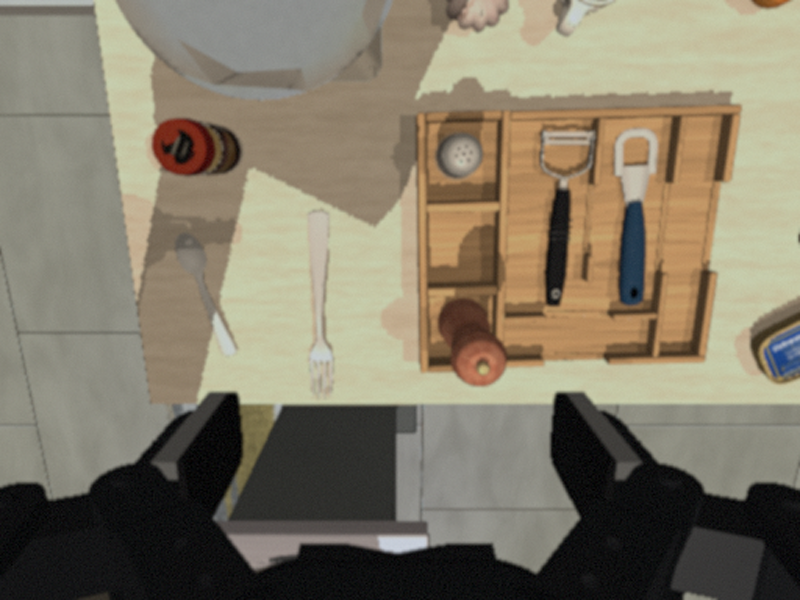

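The wrist view shows all seven things: jar cap (184,146), spoon (186,236)–(232,354), fork (318,211)–(321,395) with tines at front, shaker (461,155), mill head (483,367), peeler (568,133)–(554,300), opener (636,133)–(630,302), and the organiser corners (417,113), (741,106), (705,360), (421,371).

```bash
python3 - <<'E'
from h import *
c=cam("w2"); s=lambda l:(np.array(l,float)+.5)/1.5625-.5
W=ray(c,s([[417,113],[741,106],[705,360],[421,371]]),[.034,.024,.024,.034])
O=np.array([[128,151],[128,-151],[-128,-151],[-128,151]])/1000
print(W.round(3))
wc=W[:,:2].mean(0);A=(W[:,:2]-wc);B=O
th=np.arctan2((B[:,0]*A[:,1]-B[:,1]*A[:,0]).sum(),(B*A).sum());print("org",wc,th)
Rm=np.array([[np.cos(th),-np.sin(th)],[np.sin(th),np.cos(th)]]);print("res mm",((A-B@Rm.T)*1000).round(1))
g=lambda n,l,z:print(n,ray(c,s(l),z)[:,:2].round(4).tolist())
g("jar",[[184,146]],.106);g("shaker",[[461,155]],.094);g("mill",[[483,367]],.143)
g("peeler blade,tail",[[568,133],[554,300]],.02)
g("opener",[[636,131],[630,302]],.014)
g("fork tail,tines",[[318,211],[321,395]],.004)
g("spoon bowl tip,tail",[[186,236],[232,354]],.004)
E
```

```text
[[ 0.632 -0.139  0.034]
 [ 0.639 -0.438  0.024]
 [ 0.388 -0.445  0.024]
 [ 0.38  -0.146  0.034]]
org [ 0.5097361  -0.29188566] 0.02595400208280723
res mm [[-1.9 -1.2]
 [-3.   1.5]
 [ 2.5  1. ]
 [ 2.3 -1.3]]
jar [[0.6013, 0.0477]]
shaker [[0.5945, -0.1727]]
mill [[0.4289, -0.1902]]
peeler blade,tail [[0.6153, -0.2818], [0.4527, -0.2819]]
opener [[0.6174, -0.3482], [0.4489, -0.3631]]
fork tail,tines [[0.5416, -0.0409], [0.3391, -0.0358]]
spoon bowl tip,tail [[0.5165, 0.0952], [0.3879, 0.0593]]
```

```bash
cat >> h.py <<'E'
ORG=np.array([.510,-.292]); TH=.026
def o2w(x,y):
    c,s=np.cos(TH),np.sin(TH); return np.array([ORG[0]+c*x-s*y, ORG[1]+s*x+c*y])
def overlay(c,im,f=2):
    im=cv2.resize(im,None,fx=f,fy=f,interpolation=cv2.INTER_CUBIC)
    def box(x0,x1,y0,y1,z,col):
        P=[[*o2w(x,y),z] for x,y in((x0,y0),(x1,y0),(x1,y1),(x0,y1))]
        cv2.polylines(im,[(((pix(c,P)+.5)*f-.5)*16).astype(np.int32)],True,col,1,cv2.LINE_AA,4)
    for x in(-.083,0,.083): box(x-.037,x+.037,.073,.143,.034,(255,255,0))
    box(-.072,.12,-.019,.065,.006,(0,255,0));box(-.072,.12,-.095,-.025,.006,(0,255,0));box(-.12,.12,-.143,-.101,.006,(255,0,255))
    box(-.12,-.078,-.095,.065,.006,(0,0,255));box(-.128,.128,-.151,.151,.0,(255,255,255))
    return im
E
python3 - <<'E'
from h import *
c=cam("w2");im=overlay(c,cv2.imread("pics/w2_raw.png"),3)
cv2.imwrite("pics/ov1.png",im[170:740,760:1460])
E
```

```text
(no output)
```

View pics/ov1.png

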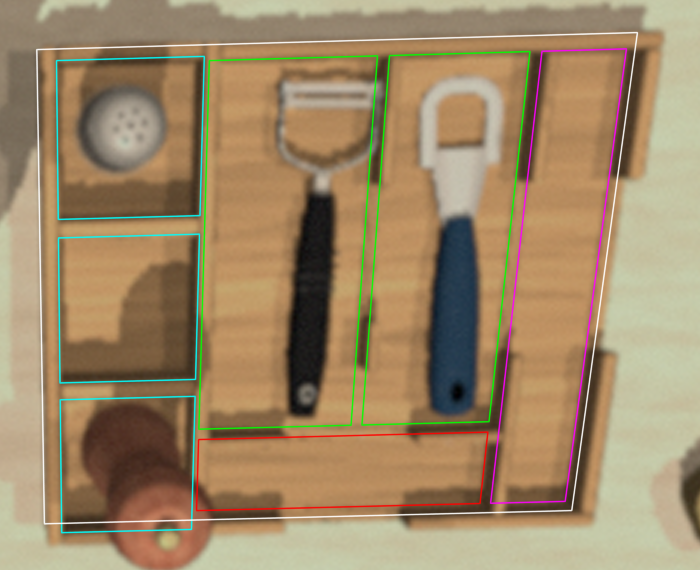

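The overlay fits the organiser to about 2 mm, and the bay rims and tray floors coincide. Starting with the mill and shaker.

```bash
cat >> h.py <<'E'
UP=.30
def go(xy,z,a,feed=.15,f=None): return robot.servo_line([xy[0],xy[1],z],feed=feed,orientation=ori(a),until_force=f)
def pick(xy,zg,a,opn=1.0,slow=.06):
    """zg: TCP height at the grasp"""
    xy=np.asarray(xy); command_gripper(opn)
    robot.move_to([*xy,UP],ori(a)); go(xy,zg+.05,a,.25)
    hit=go(xy,zg,a,slow,12)
    command_gripper(0.0); o=robot.observe()
    print("pick hit",hit,"z",round(o["tool_pos"][2],4),"w",round(o["grip_width"]*85,1),"F",round(float(o["grip_force"]),1))
    go(xy,UP,a,.2); o=robot.observe(); print(" lifted w",round(o["grip_width"]*85,1),"t",round(o["t"],1))
def place(xy,zg,a,opn):
    xy=np.asarray(xy); robot.move_to([*xy,UP],ori(a)); go(xy,zg+.04,a,.2)
    robot.wait(.2); hit=go(xy,zg-.004,a,.04,8); o=robot.observe()
    print("place hit",hit,"z-zg mm",round((o["tool_pos"][2]-zg)*1000,1)); 
    command_gripper(opn); robot.wait(.1); go([*xy],UP,a,.2); print(" t",round(robot.observe()["t"],1))
E
python3 - <<'E'
from h import *
pick([.428,-.189],.105,0); place(o2w(0,.108),.106,0,.85)
pick([.5945,-.1735],.084,0); place(o2w(-.083,.108),.085,0,.8)
robot.move_to([.47,-.12,.42],ori(0)); c,im=shot("wrist","w3"); cv2.imwrite("pics/ov2.png",overlay(c,im,1.5625)) 
E
```

```text
pick hit False z 0.1057 w 44.5 F 60.1
 lifted w 44.8 t 7.2
place hit True z-zg mm -0.3
 t 11.2
pick hit False z 0.0845 w 32.4 F 56.9
 lifted w 32.2 t 15.5
place hit True z-zg mm -0.9
 t 20.2
```

View pics/ov2.png

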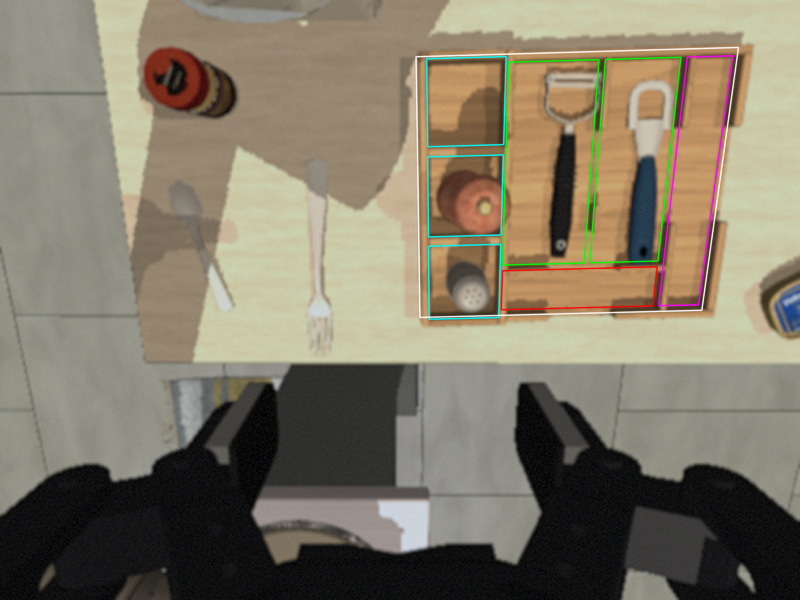

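Mill stands in the middle bay (top at 484,207), shaker in the front bay (cap at 470,292). Jar cap is at (174,78); fork and spoon unmoved.

```bash
python3 - <<'E'
from h import *
c=cam("w3"); s=lambda l:(np.array(l,float)+.5)/1.5625-.5
m=ray(c,s([[484,207]]),.145)[0,:2]; sh=ray(c,s([[470,292]]),.095)[0,:2]; j=ray(c,s([[174,78]]),.106)[0,:2]
print("mill",m,o2w(0,.108),"shaker",sh,o2w(-.083,.108),"jar",j)
pick((m+o2w(0,.108))/2,.105,0); place(o2w(.083,.108),.106,0,.85)
pick((j+[.6013,.0477])/2,.086,0); place(o2w(0,.108),.087,0,.85)
robot.move_to([.47,-.12,.42],ori(0)); c,im=shot("wrist","w4"); cv2.imwrite("pics/ov3.png",overlay(c,im,1.5625)) 
E
```

```text
mill [ 0.5062594 -0.1842634] [ 0.50719232 -0.1840365 ] shaker [ 0.4292208  -0.18374507] [ 0.42422037 -0.18619426] jar [0.59992407 0.04991783]
pick hit False z 0.1057 w 44.6 F 60.3
 lifted w 44.7 t 25.1
place hit True z-zg mm -0.3
 t 29.2
pick hit False z 0.0864 w 43.1 F 60.1
 lifted w 43.2 t 33.9
place hit True z-zg mm 4.7
 t 38.6
```

View pics/ov3.png

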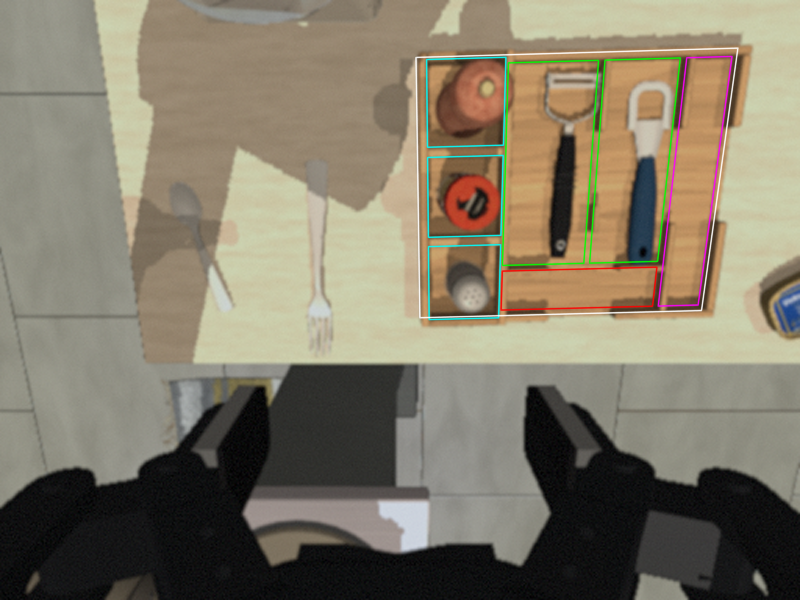

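Mill in the back bay (484,88), jar in the middle (469,203), shaker in front (470,292), all upright. Next: park the peeler, put the spoon away.

```bash
python3 - <<'E'
from h import *
c=cam("w4"); s=lambda l:(np.array(l,float)+.5)/1.5625-.5
p=ray(c,s([[573,82],[558,252]]),.02)[:,:2]; sp=ray(c,s([[182,185],[228,308]]),.004)[:,:2]
print(p.round(4),sp.round(4))
pick([.522,-.282],.032,0,.6); place([.522,-.097],.026,0,.42)
c,im=shot("wrist","w5")
d=sp[0]-sp[1]; a=np.arctan2(d[1],d[0]); print("spoon yaw",a,sp.mean(0))
pick(sp.mean(0)*.5+np.array([.4522,.0773])*.5,.0258,a,.65); place(o2w(-.099,-.015),.0318,TH+np.pi/2,.47)
robot.move_to([.47,-.12,.42],ori(0)); c,im=shot("wrist","w6"); cv2.imwrite("pics/ov4.png",overlay(c,im,1.5625)) 
E
```

```text
[[ 0.6094 -0.2818]
 [ 0.4522 -0.2813]] [[0.5169 0.0939]
 [0.3897 0.0593]]
pick hit False z 0.0326 w 18.2 F 60.3
 lifted w 18.5 t 44.3
place hit True z-zg mm 0.5
 t 49.5
spoon yaw 0.26508613793812424 [0.45332631 0.0766061 ]
pick hit False z 0.0264 w 27.0 F 58.6
 lifted w 26.8 t 54.5
place hit True z-zg mm 0.7
 t 60.6
```

View pics/ov4.png

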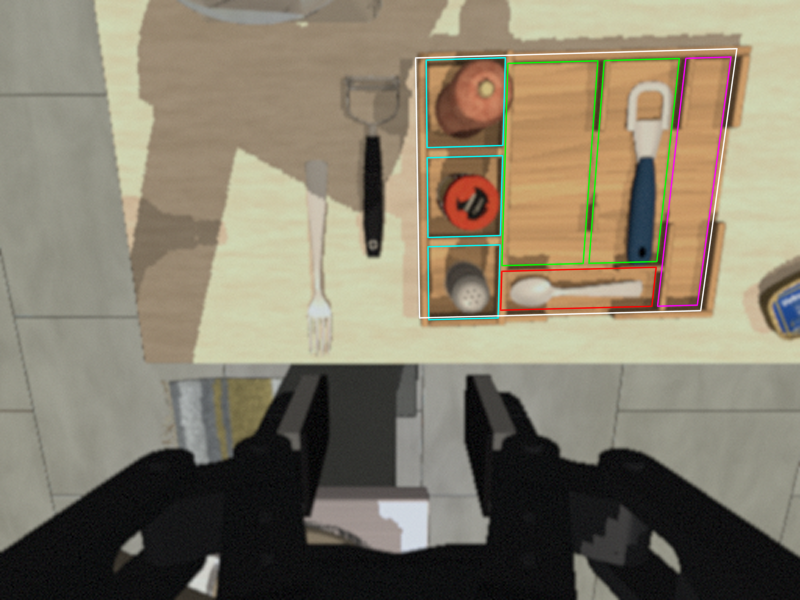

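Spoon lies in the short tray (510–640, 290), peeler parked (372,165), opener and fork unmoved. Next: opener, then peeler.

```bash
python3 - <<'E'
from h import *
c=cam("w6"); s=lambda l:(np.array(l,float)+.5)/1.5625-.5
p=ray(c,s([[650,82],[640,260]]),.014)[:,:2]; d=p[0]-p[1]; a=np.arctan2(d[1],d[0]); m=p.mean(0); print(p.round(4),m,a)
pick(m,.0315,a,.69); place(o2w(.025,.014),.0317,TH,.63)
pick([.522,-.097],.026,0,.55); place(o2w(.013,-.06),.032,TH,.5)
robot.move_to([.47,-.12,.42],ori(0)); c,im=shot("wrist","w7"); cv2.imwrite("pics/ov5.png",overlay(c,im,1.5625)) 
E
```

```text
[[ 0.6106 -0.3559]
 [ 0.4431 -0.368 ]] [ 0.52685583 -0.36194866] 0.07157688205387057
pick hit False z 0.0325 w 39.5 F 60.4
 lifted w 39.5 t 67.6
place hit True z-zg mm 0.8
 t 72.3
pick hit False z 0.0265 w 18.3 F 59.4
 lifted w 18.1 t 77.2
place hit True z-zg mm 0.6
 t 82.6
```

View pics/ov5.png

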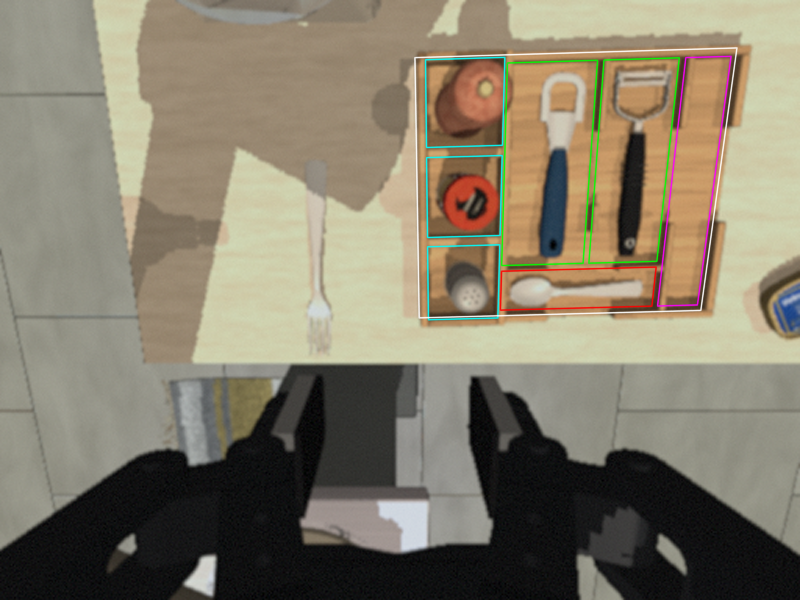

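Opener is in the left tray (560,165) and peeler in the right (635,160), heads to the back. Now the fork (316,160)–(320,352), turned around.

```bash
python3 - <<'E'
from h import *
c=cam("w7"); s=lambda l:(np.array(l,float)+.5)/1.5625-.5
p=ray(c,s([[316,160],[320,354]]),.004)[:,:2]; d=p[0]-p[1]; a=np.arctan2(d[1],d[0]); m=p.mean(0); print(p.round(4),m,a)
pick(m,.0258,a,.65); place(o2w(.005,-.122),.0318,TH+np.pi,.5)
robot.move_to([.52,-.22,.42],ori(0)); c,im=shot("wrist","w8"); cv2.imwrite("pics/ov6.png",overlay(c,im,1.5625)) 
E
```

```text
[[ 0.5411 -0.0415]
 [ 0.3379 -0.037 ]] [ 0.4394735  -0.03927236] -0.02206129726331622
pick hit False z 0.0264 w 25.7 F 58.5
 lifted w 25.4 t 88.5
place hit True z-zg mm 0.7
 t 95.9
```

View pics/ov6.png

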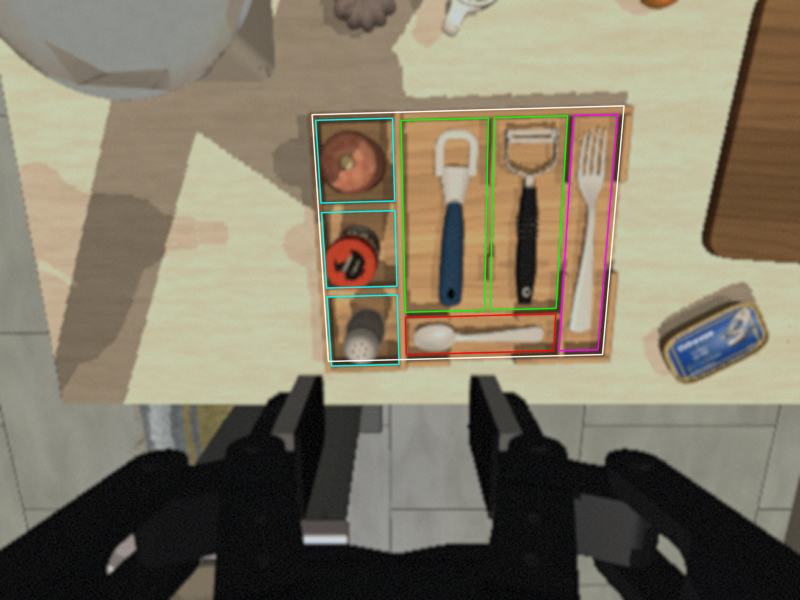

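All seven things are in place in this view (opener 456,215; peeler 528,210; fork 590,230; spoon 480,335). I'll check the numbers before handing in.

```bash
python3 - <<'E'
from h import *
c=cam("w8"); s=lambda l:(np.array(l,float)+.5)/1.5625-.5
def w2o(p): d=np.asarray(p)-ORG; C,S=np.cos(TH),np.sin(TH); return np.c_[C*d[:,0]+S*d[:,1],-S*d[:,0]+C*d[:,1]]
def g(n,l,z,t):
    q=w2o(ray(c,s(l),z)[:,:2]); print(n,"err mm",(1000*(q.mean(0)-t)).round(1), "dir", np.round(np.arctan2(*(q[0]-q[-1])[::-1]),2))
g("opener",[[457,130],[451,306]],.014,[.024,.023]); g("peeler",[[532,126],[526,303]],.018,[.024,-.06])
g("fork",[[593,126],[580,332]],.01,[.01,-.122]); g("spoon",[[413,338],[543,334]],.01,[-.099,-.015])
g("mill",[[347,163]],.145,[.083,.108]);g("jar",[[353,261]],.112,[0,.108]);g("shaker",[[362,344]],.095,[-.083,.108])
b=camrig.snapshot("wrist"); print("diff",np.abs(b.astype(int)-cv2.imread("pics/w8_raw.png")).max(2).__gt__(60).sum())
E
```

```text
opener err mm [-1.9 -8.9] dir -0.03
peeler err mm [-0.1  0.4] dir 0.01
fork err mm [-4.5  1.8] dir 0.01
spoon err mm [-0.9  2.5] dir 1.58
mill err mm [-1.9 -2. ] dir 0.0
jar err mm [3.1 0.1] dir 0.0
shaker err mm [ 7.3 -2.8] dir 0.0
diff 4
```

All within tolerance and nothing has moved since, so I'm handing in.

```bash
python3 -c "
from cell import robot, camrig, command_gripper
print(robot.hand_in(), robot.observe()['t'])"
```

```text
the job is handed in; nothing more can be done
the job is handed in; nothing more can be done
```

The job is handed in: by my last camera check all seven things stand or lie within 10 mm of their target points, upright or pointing the right way, well inside the limits, after about 96 s of the 200 s; the judge's verdict was not shown.

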